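# Short spin on the lab centrifuge

### The arm

A 7-joint arm with a two-finger parallel gripper is mounted at the origin on the work surface. World frame = base frame: x ahead of the robot, y to its left, z up, the work surface at z = 0. Lengths are in mm, angles in degrees, forces in N, time in s.
With the tool pointing down it reaches from about 400 to 750 mm from the base axis. Payload 19.5 kg.
Tool frame: the origin (TCP) lies midway between the tips of the shut fingers; the grasp point (between the pads) lies 19 mm behind it; z points along the fingers, y is the line along which they close (so a half turn about z gives the same grasp; the last joint's range is limited). The gripper opens to 85 mm and grips with 20 to 120 N. Pads are 22 mm wide; open, the fingers measure 114 mm over their backs; the gripper's body (76 mm by 85 mm) begins 54 mm behind the grasp point. The pads swing forward as they close: fully open they stand 13 mm farther back than shut.
Start: joints at [-72.405, 40.479, -1.581, 85.061, 1.261, 54.483, -4.326], TCP at [196.504, 540.353, 231.268] pointing down, gripper open.
Joint ranges: [-155.06, 155.06], [-18.47, 123.98], [-90, 86.84], [0, 140.48], [-83.41, 263.41], [0, 116], [-161.91, 161.91]. Speed limits (degrees/s): [108.29, 108.29, 147.25, 147.25, 172.46, 172.46, 172.46].

### API

Orientations are given as a 3x3 rotation matrix whose columns are the frame's x, y, z axes.
In Python, from cell import * gives the robot as it stands.
- The arm moves only by the shell command python3 -m pendant 'ROWS' [FORCE]. ROWS is a JSON object of lists of equal length, an entry for each row: "dp": the shift along the tool's x, y, z in mm, a list of three; "twist": the turn, a rotation vector about the tool's x, y, z in rad, a list of three; "grip": the closure in counts, from 0 (fully open) to 255 (shut). A call has 1 to 12 rows; each row shifts and turns the commanded pose from where the row before left it, along the tool's axes as they then stand; what a row does not reach is not made up. A row lasts 1/12 s, in which the tool goes at most 41.7 mm and 7.16 degrees, less where a joint would pass 70% of its speed; a pose out of reach is approached as far as the arm can. A call with a gripper value outside its range is refused whole. The fingers move at their own pace and stop on an object; FORCE is the grip in N (left out, the last holds). Time passes only in rows, so rows that do not move let the fingers close. It gives the time, the measured TCP pose, the force, the opening and the grip force at its end, in the units of the state.
- get_obs(): the state, without advancing time (a new reading comes with each control period).
- get_image(name): name is "scene" or "top" or "wrist"; returns (picture, depth): 420x560x3 uint8, red, green, blue; 420x560 float32, mm along the optical axis (not along the pixel's ray), 0 where there is no reading.
- camera_model(name): a dict with "fx", "fy", "cx", "cy" (pixels), "k1" (the pictures are not rectified: a ray, as slopes to the right and down, at radius r is drawn at 1 + k1 r^2 times it, then the intrinsics apply), "T" (4x4, takes a point from camera to world coordinates); the wrist camera has in their place "mount" (4x4, takes a point from camera to tool coordinates, whose origin is the TCP and whose axes are the flange's). Camera axes: x right, y up, looking along -z (the intrinsics and any distortion apply to the point x, -y, -z); pixel columns grow to the right and rows downward; lengths in mm; the calibration is good to about 2 mm. A picture is of the moment at which its call begins: read the wrist's pose just before it. camera_model takes no time and is no camera call.
- sign_off(): hands the job in; it is judged then, once.
Trained networks look in the newest picture that a camera, given by its name, has taken for a name from the list of things; names that differ only in an ending like _2 or _b are one class to them, and where a whole thing is asked for, a point or a joint stands for the part that bears it (a point fixed in the world has none). Each returns a list of dicts, best first, with "p" (0 to 1); they miss things now and then, are a little off and sometimes report something else, mostly with a low value. They report only what shows in the picture. A call takes as long as a camera call.
- outline_of(query, camera): "region" (420x560 bool, what is visible of it) and "position" ([row, column] in pixels, amid what is visible of it).
The state is a dict: "time_s": time; "qpos": joint angles; "joint_velocities": joint speeds; "joint_torque": joint torques, N m; "tool_pos": TCP position; "tool_rot": TCP orientation; "force": force on the tool from outside, world axes, zero at the start; "wrist_torque": the same for the moment, N m; "gripper_width": finger opening in mm; "grip_force": force on a finger pad.
Only numpy, scipy, OpenCV 4.12 (cv2) and the standard library are available. Lean on these libraries where they do the work, as an engineer would, in place of code of your own. Each camera call takes 0.05 s, during which the arm holds its last target. There are 200 camera calls.

### The job

Give the tubes in the benchtop centrifuge a short spin: press the blue button on the machine's top and keep it down for at least three seconds without a break, then let it come fully up again. Do not press the green or the red button next to it.

Things in the scene. Friction and masses are not known exactly. Their poses are not given: they have to be found in the camera images.
- pulse_top (a point): Centre of the top face of the BLUE button (round, 32 mm), pressed straight down; the point moves with it. At rest it is 134 mm above the bench. One of three equal buttons (blue, green, red; order varies), in a row 65 mm apart, on the flat deck, 110 mm high, at the robot's side of a white centrifuge (280 x 240 mm, fixed, turned up to 20 degrees).
- pulse (a joint): How far the blue button is pressed, m: 0 up, 0.008 fully down; beyond 0.004 counts as down, below 0.0015 as up. It springs back: begins to move at 1.5 N, fully down at 5 N. Its face stands 24 mm above the deck at rest, in a black ring 48 mm across and 12 mm high.
- start (a joint): How far the green button is pressed, m (same build and spring): 0 up, 0.008 fully down. Leave it alone. Behind the row of buttons, 60 mm from their centres at the nearest, lies the round clear lid, 16 mm high, on a grey rim that starts 8 mm nearer and is 6 mm high.
- stop (a joint): How far the red button is pressed, m (same build and spring): 0 up, 0.008 fully down. Leave it alone. A loose tube rack (95 mm high), bottle (130 mm) and stamp (65 mm) stand on the bench beside the machine, all lower than the buttons' faces.

How it is judged (in metres and radians):
On the way, in this order (a step that is already met when the one before it is completed fails the run):
1. the blue button is held down (more than 4 mm) for 3 s without a break (value of joint pulse above 0.004 m), for 3 s.
2. the blue button is let up again (value of joint pulse below 0.0015 m), for 0.2 s.
At the end, for the whole second after the job is handed in: The blue button has been held down for 3 s and all three buttons are up again (each within 1.5 mm of rest) (value of joint each of pulse, start, stop below 0.0015 m); the robot touches nothing.
It fails at once if the green button is pressed (more than 3 mm) (value of joint start above 0.003 m).
It fails at once if the red button is pressed (more than 3 mm) (value of joint stop above 0.003 m).
It also fails if it takes over 32 s, if anything falls off the work surface, if the arm or the gripper's body presses on something with over 40 N, if the wrist force passes 120 N, or if a joint passes its speed limit or range.

## Working session

There is one attempt and no reset: what is moved stays moved. The work goes in short steps, Python scripts to look and compute and a shell command to move; the robot and the scene stay as the last step left them, time stands still between calls to the robot, and variables do not carry over. Pictures are saved under pics/ and viewed, at most 10 in all, crops included, and the job is handed in when it is done.

```bash
mkdir -p pics; cat > h.py <<'E'
from cell import *
import numpy as np, cv2
def ray(name,rc,T=None):
    m=camera_model(name)
    if T is None: T=np.array(m["T"])
    u=(rc[1]-m["cx"])/m["fx"]; v=(rc[0]-m["cy"])/m["fy"]
    x,y=u,v
    for _ in range(20):
        s=1+m["k1"]*(x*x+y*y); x,y=u/s,v/s
    d=T[:3,:3]@np.array([x,-y,-1.0])
    return T[:3,3],d   # d scaled so that depth t along axis
def atz(name,rc,z,T=None):
    o,d=ray(name,rc,T); return o+d*(z-o[2])/d[2]
def wristT(o):
    W=np.eye(4); W[:3,:3]=np.array(o["tool_rot"]); W[:3,3]=o["tool_pos"]
    return W@np.array(camera_model("wrist")["mount"])
E
python3 - <<'E'
from h import *
o=get_obs(); print(o["time_s"],o["tool_pos"],np.round(o["tool_rot"],3).tolist(),o["force"],o["gripper_width"])
ims=[]
for c in ("top","scene"):
    im,d=get_image(c); cv2.imwrite(f"pics/{c}1.png",im[...,::-1])
    for q in ("pulse_top","start","stop"):
        for r in outline_of(q,c)[:3]:
            rc=r["position"]; i,j=int(round(rc[0])),int(round(rc[1])); o_,dd=ray(c,rc)
            print(c,q,round(r["p"],2),np.round(rc,1),r["region"].sum(),im[i,j],"z134:",atz(c,rc,134).round(1),"depth:",(o_+dd*d[i,j]).round(1))
E
```

```text
0.0 [196.44462617 540.14642633 230.85288855] [[-0.94, 0.342, -0.0], [0.342, 0.94, -0.001], [-0.0, -0.001, -1.0]] [ 1.07293437 -0.05257795 -0.4058091 ] 85.5190511429578
top pulse_top 0.57 [246.3 237. ] 293 [ 57  80 129] z134: [490.7 129.1 134. ] depth: [490.7 129.4 131.5]
top start 0.89 [244.2 284.1] 335 [ 68 107  74] z134: [492.3  58.7 134. ] depth: [492.3  58.7 132.9]
top stop 0.84 [248.1 192.8] 343 [136  55  52] z134: [489.5 195.2 134. ] depth: [489.5 194.8 135.6]
scene pulse_top 0.79 [220.5 336. ] 344 [ 50  75 133] z134: [503.8 125.7 134. ] depth: [502.7 126.  133.1]
scene start 0.74 [224.7 290.9] 342 [ 58 106  65] z134: [505.4  59.8 134. ] depth: [504.8  59.9 133.5]
scene stop 0.55 [212.9 377.1] 339 [158  46  46] z134: [493.5 190.3 134. ] depth: [493.8 190.2 134.2]
```

```bash
python3 - <<'E'
import cv2,numpy as np
a=cv2.imread("pics/top1.png");b=cv2.imread("pics/scene1.png")
c=np.hstack([cv2.resize(a[170:380,130:330],(400,420)),cv2.resize(b[150:360,250:450],(400,420))])
cv2.imwrite("pics/c1.png",c)
E
```

```text
(no output)
```

View pics/c1.png

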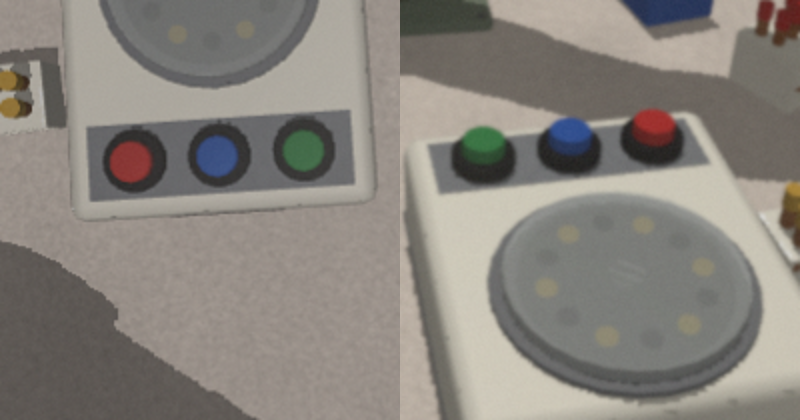

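The blue button is the middle one: about (248, 238) in the top picture, (220, 336) in the scene picture. Red and green sit either side at about 65 mm spacing, so the fit checks out. I'll go above it with the fingers shut.

```bash
python3 -m pendant '{"dp":[[-33,-24,1],[-33,-24,1],[-33,-24,1],[-33,-24,1],[-33,-24,1],[-33,-24,1],[-33,-24,1],[-33,-24,1],[-33,-24,1],[-33,-24,1],[-33,-24,1],[-33,-24,1]],"twist":[[0,0,0],[0,0,0],[0,0,0],[0,0,0],[0,0,0],[0,0,0],[0,0,0],[0,0,0],[0,0,0],[0,0,0],[0,0,0],[0,0,0]],"grip":[255,255,255,255,255,255,255,255,255,255,255,255]}'
python3 - <<'E'
from h import *
o=get_obs(); T=wristT(o)
print(o["time_s"],o["tool_pos"],np.round(o["tool_rot"],3).tolist(),np.round(o["force"],2),o["gripper_width"],T[:3,3])
im,d=get_image("wrist"); cv2.imwrite("pics/w1.png",im[...,::-1])
for q in ("pulse_top","start","stop"):
    for r in outline_of(q,"wrist")[:3]:
        rc=r["position"]; i,j=int(round(rc[0])),int(round(rc[1])); o_,dd=ray("wrist",rc,T)
        print(q,round(r["p"],2),np.round(rc,1),r["region"].sum(),im[i,j],"z134:",atz("wrist",rc,134,T).round(1),"depth:",(o_+dd*d[i,j]).round(1))
E
```

```text
time_s: 1.4
tool_pos: [471.1, 132.4, 219.4]
tool_rot: [[-0.94, 0.342, 0.0], [0.342, 0.94, 0.0], [-0.0, 0.0, -1.0]]
force: [0.3, 0.8, 0.2]
gripper_width: 0.4
grip_force: 0.0
1.4 [471.06338035 132.42535078 219.38655294] [[-0.94, 0.342, 0.0], [0.342, 0.94, 0.0], [-0.0, 0.0, -1.0]] [0.32 0.82 0.17] 0.4443116966928012 [399.32355261 158.80244773 362.16934156]
pulse_top 0.96 [235.2 289.5] 1596 [33 56 99] z134: [485.9 129.  134. ] depth: [485.8 129.  134.2]
start 0.89 [265.2 204.3] 1578 [41 82 49] z134: [486.8  64.2 134. ] depth: [486.7  64.3 134.2]
stop 0.78 [203.1 378.3] 1823 [173  47  44] z134: [484.5 192.9 134. ] depth: [484.4 192.9 134.3]
```

View pics/w1.png

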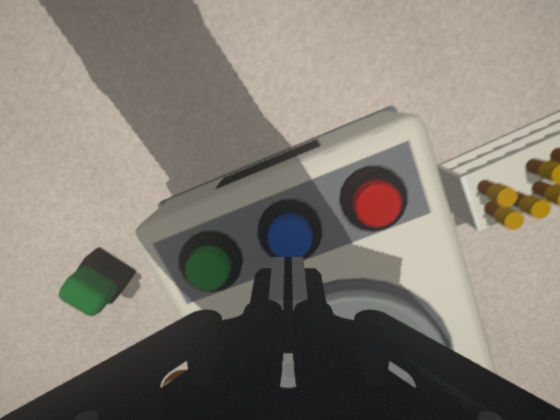

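The wrist view shows blue at (235, 290), with green on its left at (265, 204) and red on its right at (203, 378). The views agree on blue at about (488, 129), top at z = 134. I'll shift over it and descend.

```bash
python3 -m pendant '{"dp":[[-17.5,3,0],[0,0,15],[0,0,15],[0,0,15],[0,0,15],[0,0,10],[0,0,5],[0,0,0],[0,0,0]],"twist":[[0,0,0],[0,0,0],[0,0,0],[0,0,0],[0,0,0],[0,0,0],[0,0,0],[0,0,0],[0,0,0]],"grip":[255,255,255,255,255,255,255,255,255]}'
python3 - <<'E'
from h import *
a,_=get_image("scene"); w,_=get_image("top")
c=np.hstack([cv2.resize(w[200:290,180:300],(400,300)),cv2.resize(a[160:250,270:390],(400,300))])
cv2.imwrite("pics/c2.png",c[...,::-1]); print(get_obs()["force"])
E
```

```text
time_s: 2.35
tool_pos: [487.6, 131.9, 144.7]
tool_rot: [[-0.94, 0.341, 0.0], [0.341, 0.94, 0.0], [-0.0, 0.0, -1.0]]
force: [0.7, -0.2, -0.5]
gripper_width: 0.0
grip_force: 0.0
[-0.19630546  0.15308488  0.24773996]
```

View pics/c2.png

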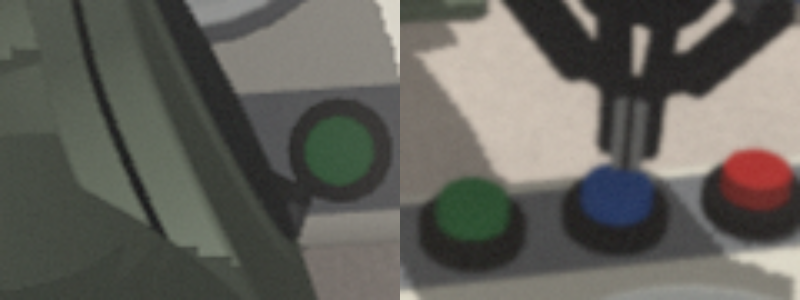

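In the scene crop the tip stands over blue, about 3 mm toward red. I'll correct that, then press.

```bash
python3 -m pendant '{"dp":[[-2,-2.5,0],[0,0,5],[0,0,5],[0,0,3],[0,0,2],[0,0,1],[0,0,0],[0,0,0]],"twist":[[0,0,0],[0,0,0],[0,0,0],[0,0,0],[0,0,0],[0,0,0],[0,0,0],[0,0,0]],"grip":[255,255,255,255,255,255,255,255]}'
```

```text
time_s: 3.12
tool_pos: [488.8, 128.1, 128.4]
tool_rot: [[-0.94, 0.342, 0.0], [0.342, 0.94, -0.0], [-0.0, -0.0, -1.0]]
force: [1.0, -1.8, 4.3]
gripper_width: -0.3
grip_force: 1.9
```

```bash
python3 -m pendant '{"dp":[[0,0,1],[0,0,0.5],[0,0,0.5],[0,0,0],[0,0,0]],"twist":[[0,0,0],[0,0,0],[0,0,0],[0,0,0],[0,0,0]],"grip":[255,255,255,255,255]}'; python3 -c "
from h import *
f=[]
for k in range(4): get_image('scene'); o=get_obs(); f.append(o['force'])
print(np.mean(f,0),o['tool_pos'],o['time_s'])"
```

```text
time_s: 3.53
tool_pos: [488.7, 128.1, 126.3]
tool_rot: [[-0.94, 0.342, 0.0], [0.342, 0.94, -0.0], [-0.0, -0.0, -1.0]]
force: [1.7, -2.7, 5.5]
gripper_width: 0.1
grip_force: 2.3
[ 1.75825145 -2.97660381  4.49533138] [488.7817431  128.07180127 126.34660634] 3.7333
```

```bash
python3 -m pendant '{"dp":[[0,0,0.3],[0,0,0],[0,0,0],[0,0,0],[0,0,0],[0,0,0],[0,0,0],[0,0,0],[0,0,0],[0,0,0],[0,0,0],[0,0,0]],"twist":[[0,0,0],[0,0,0],[0,0,0],[0,0,0],[0,0,0],[0,0,0],[0,0,0],[0,0,0],[0,0,0],[0,0,0],[0,0,0],[0,0,0]],"grip":[255,255,255,255,255,255,255,255,255,255,255,255]}'; python3 -c "
from h import *
a,_=get_image('scene'); w,_=get_image('wrist')
cv2.imwrite('pics/c3.png',np.hstack([cv2.resize(w[150:330,180:420],(400,300)),cv2.resize(a[160:250,270:390],(400,300))])[...,::-1])"
```

```text
time_s: 4.73
tool_pos: [488.7, 128.1, 126.1]
tool_rot: [[-0.94, 0.342, 0.0], [0.342, 0.94, -0.0], [-0.0, -0.0, -1.0]]
force: [1.3, -2.5, 6.1]
gripper_width: -0.5
grip_force: 3.1
```

View pics/c3.png

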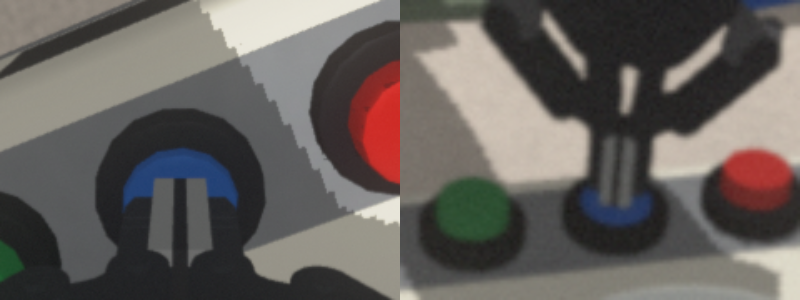

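The blue button is clearly sunk in its ring under the fingertips, and green and red stand up untouched. I'll keep holding, past 3 s with a margin.

```bash
Z='' ; python3 -m pendant '{"dp":[[0,0,0],[0,0,0],[0,0,0],[0,0,0],[0,0,0],[0,0,0],[0,0,0],[0,0,0],[0,0,0],[0,0,0],[0,0,0],[0,0,0]],"twist":[[0,0,0],[0,0,0],[0,0,0],[0,0,0],[0,0,0],[0,0,0],[0,0,0],[0,0,0],[0,0,0],[0,0,0],[0,0,0],[0,0,0]],"grip":[255,255,255,255,255,255,255,255,255,255,255,255]}' 
python3 -m pendant '{"dp":[[0,0,0],[0,0,0],[0,0,0],[0,0,0],[0,0,0],[0,0,0],[0,0,0],[0,0,0],[0,0,0],[0,0,0],[0,0,0],[0,0,0]],"twist":[[0,0,0],[0,0,0],[0,0,0],[0,0,0],[0,0,0],[0,0,0],[0,0,0],[0,0,0],[0,0,0],[0,0,0],[0,0,0],[0,0,0]],"grip":[255,255,255,255,255,255,255,255,255,255,255,255]}'
python3 -m pendant '{"dp":[[0,0,0],[0,0,0],[0,0,0],[0,0,0],[0,0,0],[0,0,0],[0,0,0],[0,0,0],[0,0,0],[0,0,0],[0,0,0],[0,0,0]],"twist":[[0,0,0],[0,0,0],[0,0,0],[0,0,0],[0,0,0],[0,0,0],[0,0,0],[0,0,0],[0,0,0],[0,0,0],[0,0,0],[0,0,0]],"grip":[255,255,255,255,255,255,255,255,255,255,255,255]}'
```

```text
time_s: 5.83
tool_pos: [488.7, 128.1, 126.0]
tool_rot: [[-0.94, 0.342, 0.0], [0.342, 0.94, -0.0], [-0.0, -0.0, -1.0]]
force: [1.5, -3.2, 5.7]
gripper_width: 0.1
grip_force: 3.1
time_s: 6.83
tool_pos: [488.8, 128.1, 126.1]
tool_rot: [[-0.94, 0.342, 0.0], [0.342, 0.94, -0.0], [-0.0, -0.0, -1.0]]
force: [1.6, -4.3, 6.8]
gripper_width: 0.2
grip_force: 3.1
time_s: 7.83
tool_pos: [488.8, 128.1, 126.1]
tool_rot: [[-0.94, 0.342, 0.0], [0.342, 0.94, -0.0], [-0.0, -0.0, -1.0]]
force: [1.7, -2.5, 6.4]
gripper_width: -0.2
grip_force: 3.1
```

Held for over 4 s; now lift clear.

```bash
python3 -m pendant '{"dp":[[0,0,-3],[0,0,-6],[0,0,-12],[0,0,-15],[0,0,-15],[0,0,-15],[0,0,-10],[0,0,0],[0,0,0],[0,0,0],[0,0,0],[0,0,0]],"twist":[[0,0,0],[0,0,0],[0,0,0],[0,0,0],[0,0,0],[0,0,0],[0,0,0],[0,0,0],[0,0,0],[0,0,0],[0,0,0],[0,0,0]],"grip":[255,255,255,255,255,255,255,255,255,255,255,255]}'; python3 -c "
from h import *
o=get_obs();T=wristT(o);im,d=get_image('wrist')
for q in ('pulse_top','start','stop'):
    r=outline_of(q,'wrist')[0]; i,j=map(int,np.round(r['position'])); a,dd=ray('wrist',r['position'],T); print(q,r['p'],(a+dd*d[i,j]).round(1))"
```

```text
time_s: 8.83
tool_pos: [488.4, 128.2, 201.5]
tool_rot: [[-0.94, 0.342, -0.001], [0.342, 0.94, -0.0], [0.001, -0.001, -1.0]]
force: [-0.5, 1.0, 0.0]
gripper_width: 0.2
grip_force: 0.0
pulse_top 0.66 [487.1 128.8 134.1]
start 0.76 [489.   65.  134.4]
stop 0.9 [482.4 192.1 135.8]
```

All three faces are at about 134 mm and the arm is clear of everything.

```bash
python3 -c "
from cell import *
print(sign_off())"
```

```text
the job is handed in; nothing more can be done
None
```

I held the blue button down for more than 4 s and let it come fully up again; green and red were not pressed, and I handed the job in at about 9 s of the 32 s limit.

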